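# Unstack the drive-unit parts into their nests

## Task

The four parts of a dismantled drive unit stand in one stack on the bench. Take the stack apart from the top and set every part the right way up in the green-rimmed nest of its own shape - bearing in the round one, nut in the hexagonal one, square flange in the square one, oblong plate in the oblong one - so that each lies flat on the floor inside the rim. Set them down gently without dropping or tipping any, let go of them all, and leave the oil bottle and the screwdriver where they are.

Things in the scene. Friction and masses are not known exactly. Their poses are not given: they have to be found in the camera images.
- bearing: Ball bearing, top of the stack: a steel disc with dark seal and bore drawn on its top, diameter 36 mm, 26 mm high, smooth and solid outside, about 0.12 kg. Origin: centre of its underside, z up along its axis.
- nut: Hexagonal lock nut, second from the top: dark steel, 46 mm across flats (53 mm across corners), 26 mm high, about 0.25 kg, solid to the touch with a flat top. Origin: centre of its underside, z up; its x axis is square to a pair of flats (and so are the directions 60 and 120 degrees from it).
- flange: Square steel flange, third from the top: 58 x 58 mm, 26 mm high, about 0.35 kg, flat top with four dark bolt holes drawn in its corners. Origin: centre of its underside, z up, x and y square to its sides.
- plate: Oblong aluminium mounting plate, bottom of the stack, lying on the bench: 120 mm along its x, 64 mm along its y, 26 mm high, about 0.5 kg. Origin: centre of its underside, z up. The stack as found: plate, flange, nut, bearing, 104 mm high, roughly centred (within a few mm), each turned its own way; nothing holds them together but weight.
- nest_round: Round low-rimmed nest for the bearing: recess 52 mm in diameter. Green painted rim and grey floor, fixed to the bench: floor 3 mm thick, rim 4 mm wide with its top 8 mm above the bench, so the recess is 5 mm deep. Origin: centre of its underside at bench height (a part in place has its origin 3 mm above it); z up.
- nest_hex: Hexagonal low-rimmed nest for the nut: recess 62 mm across flats; its x axis is square to a pair of flats. Green painted rim and grey floor, fixed to the bench: floor 3 mm thick, rim 4 mm wide with its top 8 mm above the bench, so the recess is 5 mm deep. Origin: centre of its underside at bench height (a part in place has its origin 3 mm above it); z up.
- nest_square: Square low-rimmed nest for the flange: recess 74 x 74 mm, x and y square to its sides. Green painted rim and grey floor, fixed to the bench: floor 3 mm thick, rim 4 mm wide with its top 8 mm above the bench, so the recess is 5 mm deep. Origin: centre of its underside at bench height (a part in place has its origin 3 mm above it); z up.
- nest_oblong: Oblong low-rimmed nest for the plate: recess 136 mm along its x, 80 mm along its y. Green painted rim and grey floor, fixed to the bench: floor 3 mm thick, rim 4 mm wide with its top 8 mm above the bench, so the recess is 5 mm deep. Origin: centre of its underside at bench height (a part in place has its origin 3 mm above it); z up.
- oil_bottle: Bystander: upright yellow oil bottle with a black cap, 42 mm in diameter, 105 mm tall, loose on the bench beyond the work. Origin: centre of its underside.
- screwdriver: Bystander: screwdriver with a wooden handle, 170 mm long, lying loose across the bench just beyond the oil bottle (the hammer and the yellow box still farther off are fixed scenery). Origin: on its shaft line near the middle of its length; it lies along its x axis, handle towards -x.
Not all that is in view belongs to the job. What is shaped like the bearing but brown is not meant. What is shaped like the nut but turquoise is not meant.

How it is judged:
By the outcome, as a careful person would: the job done as asked, in the order asked, and still so for the second after the job is handed in, with the robot touching nothing.
It also fails if it takes over 106 s, if anything falls off the work surface, if the arm or the gripper's body presses on something with over 40 N, if the wrist force passes 120 N, or if a joint passes its speed limit or range.

## Robot

A 7-joint arm with a two-finger parallel gripper is mounted at the origin on the work surface. World frame = base frame: x ahead of the robot, y to its left, z up, the work surface at z = 0. Lengths are in m, angles in rad, forces in N, time in s.
With the tool pointing down it reaches from about 0.425 to 0.95 m from the base axis. Payload 4.7 kg.
Tool frame: the origin (TCP) lies on the centre line of the jaws, within the pads' length; the fingertips stand robot.nose_length ahead of it and the grasp point (between the pads) lies 8 mm behind it (robot.nose_length is the distance from the TCP to the fingertips, in m); z points along the fingers, y is the line along which they close (so a half turn about z gives the same grasp; the last joint's range is limited). The gripper opens to 85 mm and grips with 20 to 120 N. Pads are 22 mm wide; open, the fingers measure 114 mm over their backs; the gripper's body (76 mm by 85 mm) begins 54 mm behind the grasp point. The pads swing forward as they close: fully open they stand 13 mm farther back than shut.
Start: joints at [-1.341, 0.469, -0.049, 1.532, 0.024, 1.141, -0.082], TCP at [0.173, 0.653, 0.242] pointing down, gripper open.
Joint ranges: [-2.59, 2.59], [-0.33, 1.99], [-1.39, 1.29], [0.1, 2.45], [-1.04, 4.18], [0.21, 1.99], [-2.66, 2.66]. Speed limits (rad/s): [2.57, 2.57, 3.14, 3.14, 3.14, 3.14, 3.14].

## Interface

Orientations are given as [roll, pitch, yaw] about the fixed x, y, z axes, in that order (R = Rz(yaw) Ry(pitch) Rx(roll)).
In Python, from plant import robot gives the robot as it stands. Calls block until the motion is done:
- robot.goto(position, orientation): joint-space move of the TCP to a pose.
- robot.move_straight(position, vel=0.15, attitude=None, contact_N=None): straight line of the TCP; attitude=None keeps the orientation; vel is the mean speed in m/s. With contact_N (N) it stops when the force on the tool has changed by that much, and returns True; else False.
- robot.move_joints(angles): joint-space move.
- robot.grip(opening, strength=None): opening from 0.0 (shut) to 1.0 (fully open); strength is the grip in N (None keeps the last); returns when the fingers have stopped.
- robot.sleep(seconds).
- robot.inverse_kinematics(position, orientation): joint angles nearest the present ones, or None.
- robot.sense(): the state.
- robot.grab_frame(name): name is "scene" or "top" or "wrist"; returns a dict with "image" (400x640x3 uint8, red, green, blue), "range_z" (400x640 float32, m along the optical axis (not along the pixel's ray), 0 where there is no reading), "fx", "fy", "cx", "cy" (pixels), "R" (3x3) and "t" (3): a world point X has camera coordinates R X + t. Camera axes: x right, y down, z forward; pixel columns grow to the right and rows downward; lengths in m; the calibration is good to about 2 mm. A picture is of the moment at which its call begins.
A pose or a line that the arm cannot do raises robot.IKError and nothing moves.
- robot.close_job(): hands the job in; it is judged then, once.
The state is a dict: "t": time; "joint_pos": joint angles; "joint_velocities": joint speeds; "effort": joint torques, N m; "tcp_pos": TCP position; "tcp_rot": TCP orientation; "wrist_force": force on the tool from outside, world axes, zero at the start; "torque": the same for the moment, N m; "opening": opening from 0.0 (shut) to 1.0 (fully open); "gripper_force": force on a finger pad.
Only numpy, scipy, OpenCV 4.12 (cv2) and the standard library are available. Lean on these libraries where they do the work, as an engineer would, in place of code of your own. Each camera call takes 0.05 s, during which the arm holds its last target. There are 200 camera calls.

## Working session

There is one attempt and no reset: what is moved stays moved. The work goes in short steps, each a Python script; the robot and the scene stay as the last script left them, time stands still between calls to the robot, and variables do not carry over. Pictures are saved under pics/ and viewed, at most 14 in all, crops included, and the job is handed in when it is done.

```bash
ls; mkdir -p pics; python3 - <<'E'
from plant import robot
import cv2,numpy as np
s=robot.sense();print(s['t'],s['tcp_pos'],s['tcp_rot'],s['opening'],robot.nose_length,s['wrist_force'])
for n in['top','scene']:
    f=robot.grab_frame(n);cv2.imwrite(f'pics/{n}0.png',f['image'][:,:,::-1]);np.savez(f'pics/{n}0.npz',**f)
    print(n,f['fx'],f['cx'],f['cy'],np.round(f['R'],3).tolist(),f['t'])
E
```

```text
pics
0.0 [0.17257428 0.6519716  0.24125012] [-3.13961600e+00  4.75648607e-05  2.88279781e+00] 0.9999913452262826 0.011 [0.33825005 0.10650237 0.70916584]
top 444.6490496316201 315.3878639908826 204.25842183655655 [[0.152, -0.988, -0.001], [-0.967, -0.148, -0.206], [0.204, 0.032, -0.979]] [-0.07065738  0.5541892   1.04255417]
scene 448.2465063445496 318.9684146848624 198.11374089588568 [[0.202, 0.979, 0.019], [0.775, -0.148, -0.614], [-0.599, 0.139, -0.789]] [-0.1172937  -0.36474402  1.43133261]
```

View pics/top0.png

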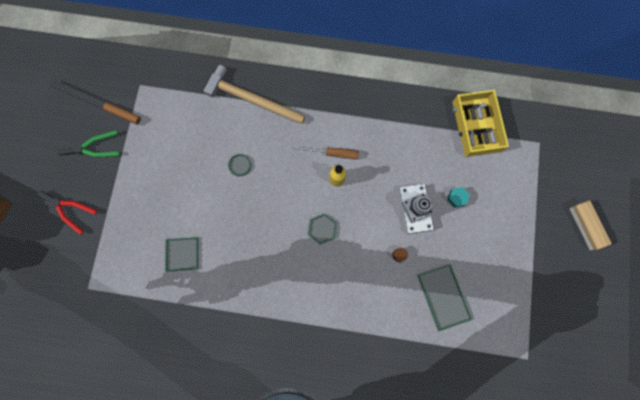

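View pics/scene0.png

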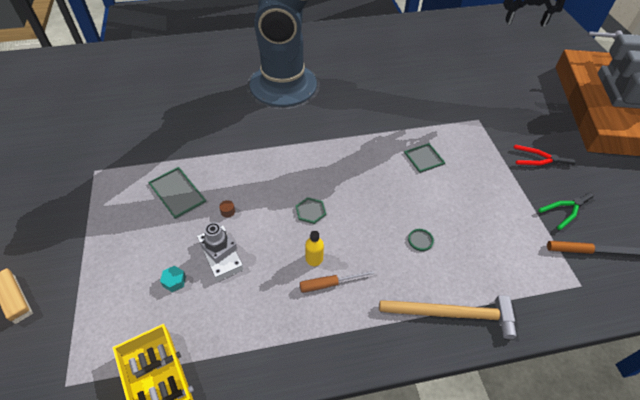

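Top view: the stack is at (418,207), and the nests are round (240,164), hex (322,228), square (182,254) and oblong (445,297). Bearing-like objects are the steel one on the stack (424,204) and a brown one at (400,255). Nut-like objects are the dark one in the stack (418,207) and a turquoise one at (459,197). The steel and dark ones in the stack are meant. I'll confirm this in a crop and measure.

```bash
cat > h.py <<'E'
import cv2,numpy as np
def cast(f,uv,z):
    uv=np.asarray(uv,float).reshape(-1,2)
    d=np.c_[(uv[:,0]-f['cx'])/f['fx'],(uv[:,1]-f['cy'])/f['fy'],np.ones(len(uv))]@f['R']
    o=-f['R'].T@f['t']
    return (o+d*((z-o[2])/d[:,2])[:,None])[:,:2]
def cloud(f):
    r=f['range_z'].astype(float);v,u=np.mgrid[:r.shape[0],:r.shape[1]]
    c=np.stack([(u-f['cx'])/f['fx']*r,(v-f['cy'])/f['fy']*r,r],-1)-f['t']
    p=c@f['R'];p[r==0]=np.nan
    return p
E
python3 - <<'E'
from h import *
for n in['top','scene']:
    f=dict(np.load(f'pics/{n}0.npz'));im=f['image'];hsv=cv2.cvtColor(im,cv2.COLOR_RGB2HSV)
    i=im.astype(int);g=(((i[...,1]-i[...,0])>9)&((i[...,1]-i[...,2])>2)).astype(np.uint8)
    g=cv2.morphologyEx(g,cv2.MORPH_CLOSE,np.ones((3,3)))
    cs,_=cv2.findContours(g,cv2.RETR_EXTERNAL,cv2.CHAIN_APPROX_NONE)
    print(n)
    for c in cs:
        if cv2.contourArea(c)<250: continue
        w=cast(f,c,.008);r=cv2.minAreaRect((w*1000).astype(np.float32))
        print(c.reshape(-1,2).mean(0).round(),np.round(r[0],1),np.round(r[1],1),round(r[2],1))
    p=cloud(f)
    for z0,z1 in[(.02,.035),(.04,.06),(.068,.086),(.095,.112)]:
        m=((p[...,2]>z0)&(p[...,2]<z1)&(p[...,0]>.3)&(p[...,0]<.9)&(abs(p[...,1])<.6)).astype(np.uint8)
        k,l,st,ce=cv2.connectedComponentsWithStats(m)
        for j in range(1,k):
            if st[j,4]>40:
                q=p[l==j];r=cv2.minAreaRect((q[:,:2]*1000).astype(np.float32));print(z0,ce[j].round(),st[j,4],np.round(np.median(q[:,2]),4),np.round(r[0],1),np.round(r[1],1),round(r[2],1))
a=cv2.imread('pics/top0.png')[170:270,370:490];b=cv2.imread('pics/scene0.png')[190:300,145:255]
cv2.imwrite('pics/crop.png',np.hstack([cv2.resize(a,(400,333),interpolation=2),cv2.resize(b,(333,333),interpolation=2)]))
E
```

```text
top
[444. 297.] [ 385.9 -336.5] [144.9  91.5] 26.5
[181. 254.] [390.6 331.2] [82.5 83.8] 12.3
[322. 228.] [509.  -10.5] [75.1 71.6] 8.2
[239. 165.] [644.3 231.4] [58.2 58.1] 10.5
[101. 145.] [640.5 608.3] [ 77.8 103. ] 19.3
0.02 [248.  95.] 834 0.0238 [815.  223.5] [278.4  80.9] 67.2
0.02 [470. 136.] 191 0.0274 [ 810.9 -356.6] [179.8  85.2] 50.7
0.02 [123. 113.] 157 0.0225 [733.1 560. ] [85.1 18.6] 73.2
0.02 [469. 111.] 137 0.0237 [ 880.3 -357.9] [41.3 47.2] 17.1
0.02 [488. 111.] 48 0.0251 [ 886.1 -400.4] [26.5 12.1] 14.2
0.02 [499. 126.] 108 0.0285 [ 846.6 -431.2] [110.1   5.2] 17.0
0.02 [482. 134.] 150 0.0234 [ 817.7 -397.7] [42.3 49.7] 20.4
0.02 [343. 152.] 225 0.0236 [714.1 -32.5] [23.  84.4] 3.8
0.02 [412. 191.] 281 0.0254 [ 635.4 -227.6] [35.9 66. ] 18.6
0.02 [459. 196.] 290 0.0258 [ 641.2 -345.7] [47.1 51.3] 78.5
0.02 [418. 224.] 345 0.0255 [ 566.3 -248.4] [61.6 64.8] 16.1
0.02 [400. 254.] 163 0.0254 [ 471.3 -213.9] [32.8 32.6] 8.7
0.04 [484. 131.] 303 0.0441 [ 843.  -383.8] [149.9 103.7] 17.4
0.04 [414. 210.] 238 0.0512 [ 591.7 -238.2] [58.1 59.2] 32.0
0.068 [338. 174.] 106 0
[... 951 characters left out ...]
 [ 812.3 -418.8] [ 67.6 135.1] 65.0
0.02 [177. 359.] 55 0.0247 [ 831.2 -330. ] [87.7  7.6] 17.1
0.02 [148. 362.] 272 0.0231 [ 820.5 -395.1] [42.6 48.3] 18.9
0.02 [170. 389.] 252 0.0237 [ 881.6 -348.4] [42.1 34.1] 17.7
0.02 [140. 395.] 58 0.0241 [ 883.9 -400.3] [17.  10.3] 18.0
0.04 [219. 249.] 306 0.0509 [ 596.3 -236.3] [59.8 58.9] 30.2
0.04 [313. 254.] 81 0.0504 [662.  -30.7] [38.1 13.6] 75.6
0.04 [146. 357.] 490 0.044 [ 843.6 -382. ] [148.3 100.5] 17.1
0.068 [215. 241.] 211 0.0769 [ 601.  -239.1] [48.4 40.5] 89.9
0.068 [314. 245.] 139 0.0747 [652.2 -27.7] [29.8 36.2] 1.3
0.095 [212. 230.] 210 0.1031 [ 592.7 -239.6] [35.  34.3] 81.7
0.095 [314. 236.] 78 0.1038 [648.9 -27.1] [18.5 18.6] 40.9
```

View pics/crop.png

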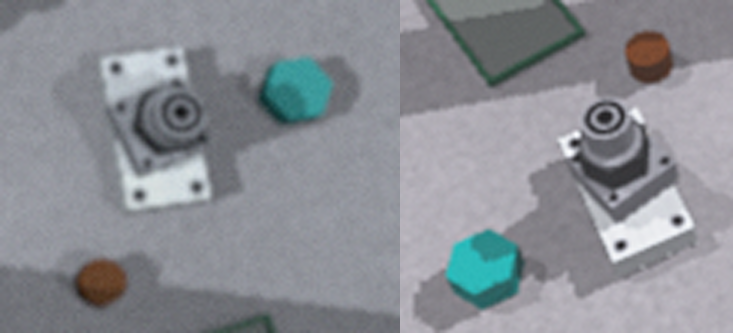

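The crop confirms it: the grey bearing sits on the dark hex nut in the stack. The turquoise nut (459,197) and brown disc (400,255) are decoys. Next I'll get a closer wrist look and measure the fingertip height on the open bench.

```bash
python3 - <<'E'
from h import *
from plant import robot
from math import pi
robot.goto([.592,-.239,.33],[pi,0,.29])
f=robot.grab_frame('wrist');cv2.imwrite('pics/w1.png',f['image'][:,:,::-1]);np.savez('pics/w1.npz',**f)
s=robot.sense();print(s['t'],s['tcp_pos'],s['joint_pos'].round(2) if hasattr(s['joint_pos'],'round') else s['joint_pos'],s['wrist_force'],robot.nose_length)
E
```

```text
3.6 [ 0.59238808 -0.23821826  0.32982281] [-0.36  0.49  1.02  1.55 -0.43  1.34 -0.58] [-0.40779839 -1.12705682 -0.44216224] 0.011
```

View pics/w1.png

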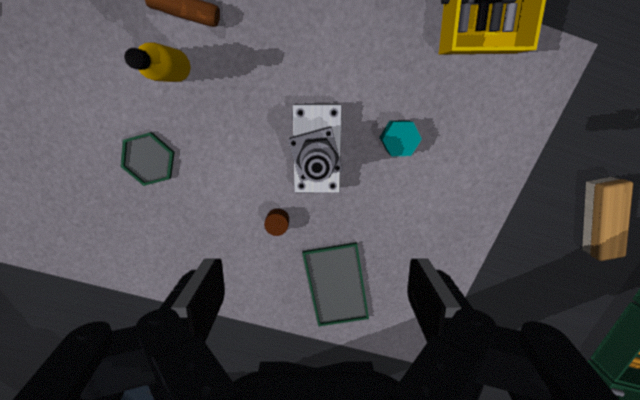

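The wrist view shows the stack at (317,150) with the bearing at (317,167), plus the hex nest at (148,158) and the oblong nest at (337,285). I'll measure from this view.

```bash
python3 - <<'E'
from h import *
f=dict(np.load('pics/w1.npz'));i=f['image'].astype(int);p=cloud(f)
print('cam',-f['R'].T@f['t'],'bench z',np.nanmedian(p[200:230,330:380,2]))
g=(((i[...,1]-i[...,0])>9)&((i[...,1]-i[...,2])>2)).astype(np.uint8)
g=cv2.morphologyEx(g,cv2.MORPH_CLOSE,np.ones((3,3)))
for c in cv2.findContours(g,0,1)[0]:
    if cv2.contourArea(c)<500: continue
    w=cast(f,c,.008);r=cv2.minAreaRect((w*1000).astype(np.float32));print('nest',c.reshape(-1,2).mean(0).round(),np.round(r[0],1),np.round(r[1],1),round(r[2],1))
    q=cv2.approxPolyDP((w*1000).astype(np.float32),8,True).reshape(-1,2);e=np.roll(q,-1,0)-q;print(' edges',np.degrees(np.arctan2(e[:,1],e[:,0])).round(1),np.linalg.norm(e,axis=1).round())
for z0,z1 in[(.018,.034),(.044,.060),(.07,.086),(.096,.112)]:
    m=((p[...,2]>z0)&(p[...,2]<z1)&(abs(p[...,0]-.592)<.09)&(abs(p[...,1]+.239)<.07)).astype(np.uint8)
    pts=p[m>0][:,:2]*1000
    r=cv2.minAreaRect(pts.astype(np.float32));print(z0,m.sum(),np.round(r[0],1),np.round(r[1],1),round(r[2],1))
    q=cv2.approxPolyDP(cv2.convexHull(pts.astype(np.float32)),4,True).reshape(-1,2);e=np.roll(q,-1,0)-q;print(' edges',np.degrees(np.arctan2(e[:,1],e[:,0])).round(1),np.linalg.norm(e,axis=1).round(),'z',np.median(p[m>0][:,2]).round(4))
c=f['image'][90:205,260:375,::-1];cv2.imwrite('pics/w1c.png',cv2.resize(c,(560,560),interpolation=2))
E
```

```text
cam [ 0.66947963 -0.21477892  0.46063838] bench z -0.00017688805849431073
nest [624. 351.] [ 394.9 -846.5] [253.2  88.6] 34.3
 edges [-179.6 -121.1  -87.1 -173.   -73.4   34.3   89.1   -8.7   34.9] [156.  86.  31.  20.  38.  73.  23.  28. 146.]
nest [336. 284.] [ 386.8 -334.6] [146.6  88.7] 27.0
 edges [ 118.3 -152.3  -62.1   27.1] [ 86. 143.  85. 143.]
nest [147. 158.] [509.8 -10.6] [70.1 81. ] 31.4
 edges [ 125.7 -176.3 -118.2  -59.9   -2.5   58.4] [43. 37. 38. 39. 37. 43.]
0.018 2062 [ 594.9 -236.1] [119.2  68.4] 16.7
 edges [ 107.7 -171.4 -158.9  -71.5   18. ] [ 60.  41.  77.  63. 116.] z 0.0252
0.044 740 [ 592.7 -236.9] [58.1 57.8] 31.9
 edges [ 121.8 -148.7  -57.8   30.7] [56. 57. 56. 57.] z 0.0512
0.07 506 [ 597.4 -239.3] [48.2 42.9] 90.0
 edges [  52.4  111.2  172.6 -130.3  -89.3   -7.2] [26. 25. 27. 11. 36. 27.] z 0.0774
0.096 766 [ 590.1 -239.7] [35.1 34.8] 56.6
 edges [ 109.3  152.2 -143.9  -78.3  -30.1   17.6   63.4] [11. 15. 23. 14. 16. 13. 16.] z 0.1035
```

View pics/w1c.png

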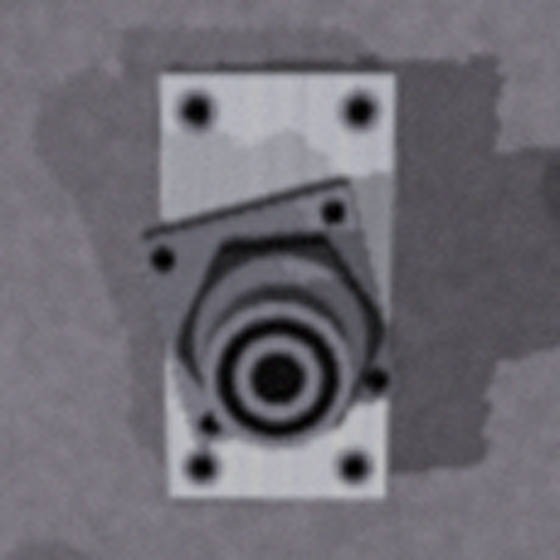

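```bash
python3 - <<'E'
from plant import robot
from math import pi
robot.goto([.56,-.115,.05],[pi,0,.6])
for o in (1.0,.42):
    robot.grip(o)
    hit=robot.move_straight([.56,-.115,-.005],vel=.04,contact_N=4)
    s=robot.sense();print(o,hit,s['t'],s['tcp_pos'],s['wrist_force'],s['opening'])
    robot.move_straight([.56,-.115,.035],vel=.1)
robot.grip(1.0)
robot.goto([.56,-.16,.2],[pi,0,.29])
s=robot.sense();print(s['t'],s['joint_pos'])
E
```

```text
1.0 True 6.1833 [ 0.55985273 -0.11500859 -0.00205179] [-0.60406846  0.3791056   5.56250444] 1.0012092834745827
0.42 True 7.9 [ 0.55997196 -0.11500489  0.01009731] [-0.75323868  0.89964858  6.60318559] 0.4181205825505306
9.5583 [-0.50484434  0.51422559  0.98999798  1.84723339 -0.4943429   1.05157908
 -0.5979582 ]
```

```bash
cat >> h.py <<'E'
from plant import robot
from math import pi,radians
def tip(o):  # fingertip ahead of TCP at an opening (fitted linkage arc)
    return .0108-.057*(.9945-np.sqrt(1-(-.104+.745*o)**2))
def off(w): return tip(w/.085)+.0075   # TCP above part base when gripped
def say(m): s=robot.sense();print(m,round(s['t'],1),np.round(s['tcp_pos'],4),'open mm',round(s['opening']*85,1),'grip',s['gripper_force'],'F',np.round(s['wrist_force'],1))
def pick(x,y,z,yaw,w,N):
    robot.goto([x,y,.20],[pi,0,yaw]); T=z+off(w)
    robot.move_straight([x,y,T],vel=.10); say('at')
    robot.grip(0.0,N); say('gripped')
    robot.move_straight([x,y,T+.01],vel=.03); robot.move_straight([x,y,.25],vel=.15); say('lifted')
def place(x,y,yaw,w):
    robot.goto([x,y,.25],[pi,0,yaw]); T=.003+off(w)
    robot.move_straight([x,y,T+.006],vel=.12)
    hit=robot.move_straight([x,y,T-.003],vel=.02,contact_N=3); say(('down',hit,'expected z',round(T,4)))
    robot.grip(min(1,w/.085+.25)); robot.sleep(.2)
    robot.move_straight([x,y,.2],vel=.15); say('released')
def shot(n):
    f=robot.grab_frame('wrist');cv2.imwrite(f'pics/{n}.png',f['image'][:,:,::-1]);np.savez(f'pics/{n}.npz',**f);return f
E
python3 - <<'E'
from h import *
pick(.5904,-.2399,.078,.29,.036,40)
place(.6455,.232,1.0,.036)
shot('w2')
E
```

```text
at 11.2 [ 0.5908 -0.2403  0.0961] open mm 84.5 grip 0.0 F [-0.6  0.1  0.1]
gripped 11.7 [ 0.5907 -0.2399  0.0958] open mm 33.9 grip 40.170130133628845 F [-0.7  0.6  3.6]
lifted 13.3 [ 0.5899 -0.2394  0.2489] open mm 34.5 grip 40.0345641374588 F [-0.5 -0.2 -1.5]
('down', True, 'expected z', np.float64(0.0203)) 17.4 [0.6458 0.2321 0.0208] open mm 34.3 grip 40.4140305519104 F [-0.6 -0.2  3.9]
released 19.3 [0.6449 0.232  0.1988] open mm 57.2 grip 0.0 F [ 0.4 -0.4  0.7]
```

```bash
python3 - <<'E'
from h import *
robot.grip(1.0)
robot.goto([.592,-.239,.24],[pi,0,.6])
f=shot('w3');p=cloud(f)
for z0,z1 in[(.018,.034),(.044,.058),(.072,.086)]:
    m=((p[...,2]>z0)&(p[...,2]<z1)&(abs(p[...,0]-.592)<.09)&(abs(p[...,1]+.239)<.07)).astype(np.uint8)
    pts=p[m>0][:,:2]*1000
    r=cv2.minAreaRect(pts.astype(np.float32));print(z0,m.sum(),np.round(r[0],1),np.round(r[1],1),round(r[2],1),'mean',pts.mean(0).round(1))
    q=cv2.approxPolyDP(cv2.convexHull(pts.astype(np.float32)),4,True).reshape(-1,2);e=np.roll(q,-1,0)-q;print(' edges',np.degrees(np.arctan2(e[:,1],e[:,0])).round(1),np.linalg.norm(e,axis=1).round(),'z',np.median(p[m>0][:,2]).round(4),'bb',((q.max(0)+q.min(0))/2).round(1))
a=cv2.imread('pics/w2.png');b=cv2.imread('pics/w3.png')
cv2.imwrite('pics/w23.png',np.hstack([a[20:300,180:460],b[20:300,180:460]]))
say('')
E
```

```text
0.018 3010 [ 594.5 -235.9] [119.6  68.9] 16.8 mean [ 608.9 -233. ]
 edges [ 107.  -170.8 -159.3  -71.9   18. ] [ 61.  42.  78.  64. 118.] z 0.0253 bb [ 595.  -238.3]
0.044 1148 [ 592.9 -236.8] [57.7 58.1] 32.0 mean [ 601.  -227.2]
 edges [ 120.9 -147.7  -57.3   31.9] [57. 57. 57. 55.] z 0.0511 bb [ 592.6 -236.9]
0.072 2027 [ 592.8 -239.2] [52.3 46. ] 51.8 mean [ 593.5 -238.8]
 edges [ 111.7  170.5 -126.8  -66.2  -10.3   44.9] [26. 26. 28. 25. 22. 29.] z 0.0774 bb [ 592.8 -239.1]
 21.6 [ 0.593  -0.2371  0.2396] open mm 85.3 grip 0.0 F [-0.5  0.6 -0. ]
```

View pics/w23.png

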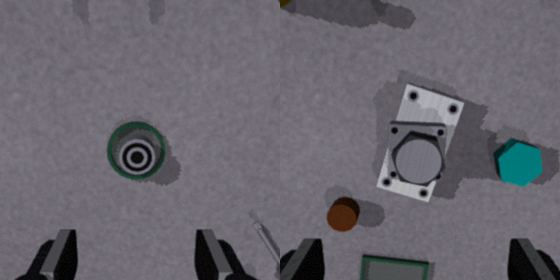

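Bearing lies inside the round rim (left crop, ~(136,152)) and the nut top is clear (right crop, ~(418,160)). Nut next.

```bash
python3 - <<'E'
from h import *
pick(.593,-.239,.052,radians(51.7),.046,50)
place(.5103,-.0098,radians(61),.046)
shot('w4')
robot.grip(1.0)
robot.goto([.592,-.239,.2],[pi,0,radians(90)])
f=shot('w5');p=cloud(f)
for z0,z1 in[(.018,.034),(.046,.058)]:
    m=((p[...,2]>z0)&(p[...,2]<z1)&(abs(p[...,0]-.592)<.09)&(abs(p[...,1]+.239)<.07)).astype(np.uint8)
    pts=p[m>0][:,:2]*1000
    r=cv2.minAreaRect(pts.astype(np.float32));print(z0,m.sum(),np.round(r[0],1),np.round(r[1],1),round(r[2],1))
a=cv2.imread('pics/w4.png');b=cv2.imread('pics/w5.png')
cv2.imwrite('pics/w45.png',np.hstack([a[20:300,180:460],b[20:300,180:460]]))
say('')
E
```

```text
at 23.4 [ 0.5934 -0.2393  0.0687] open mm 85.0 grip 0.0 F [ 0.9  0.2 -0.5]
gripped 23.9 [ 0.5934 -0.2393  0.0686] open mm 44.8 grip 53.04531276226044 F [-0.6  1.1  2.7]
lifted 25.6 [ 0.5925 -0.2385  0.2489] open mm 44.8 grip 52.319950461387634 F [ 0.3 -0.2 -2.8]
('down', True, 'expected z', np.float64(0.019)) 29.0 [ 0.5107 -0.0097  0.0196] open mm 44.4 grip 53.26671481132507 F [0.1 0.8 5.6]
released 30.9 [ 0.5097 -0.0097  0.1992] open mm 67.3 grip 0.0 F [0.1 0.2 0.5]
0.018 3934 [ 594.  -235.7] [120.3  68.9] 16.7
0.046 3967 [ 592.  -236.9] [58.3 57.9] 31.7
 32.3 [ 0.5924 -0.2368  0.1997] open mm 85.0 grip 0.0 F [-0.8  0.5  0.4]
```

View pics/w45.png

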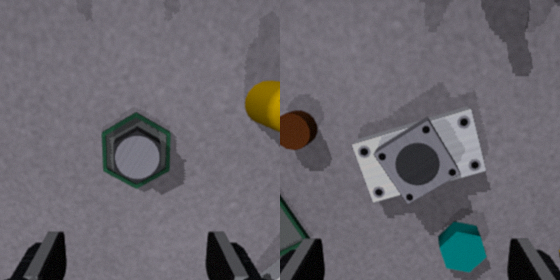

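The nut lies in the hex nest, at (137,155) in the left crop. The flange is clear on the plate, at (417,163) in the right crop. Flange next.

```bash
python3 - <<'E'
from h import *
pick(.5923,-.2369,.026,radians(121.8),.058,60)
place(.392,.3328,radians(102),.058)
shot('w6')
robot.grip(1.0)
robot.goto([.592,-.237,.2],[pi,0,radians(17)])
f=shot('w7');p=cloud(f)
m=((p[...,2]>.023)&(p[...,2]<.034)&(abs(p[...,0]-.592)<.09)&(abs(p[...,1]+.239)<.07)).astype(np.uint8)
r=cv2.minAreaRect((p[m>0][:,:2]*1000).astype(np.float32));print(m.sum(),np.round(r[0],1),np.round(r[1],1),round(r[2],1))
a=cv2.imread('pics/w6.png');b=cv2.imread('pics/w7.png')
cv2.imwrite('pics/w67.png',np.hstack([a[20:300,180:460],b[20:300,180:460]]))
say('')
E
```

```text
at 34.5 [ 0.5927 -0.2371  0.0404] open mm 85.1 grip 0.0 F [ 0.6  0.5 -0.1]
gripped 34.9 [ 0.5928 -0.2371  0.0405] open mm 56.7 grip 66.30796909332275 F [-0.7 -0.1  4.9]
lifted 36.9 [ 0.5918 -0.2366  0.2489] open mm 56.8 grip 65.4602587223053 F [-0.   0.4 -3.3]
('down', True, 'expected z', np.float64(0.0167)) 41.5 [0.3922 0.3331 0.0174] open mm 56.4 grip 66.38991236686707 F [-0.5 -0.1  5.2]
released 43.4 [0.3915 0.3324 0.1992] open mm 79.4 grip 0.0 F [ 0.6 -0.3 -0.5]
7743 [ 595.1 -238.3] [120.  64.] 16.7
 45.9 [ 0.5925 -0.2355  0.1998] open mm 84.7 grip 0.0 F [0.2 0.4 0.2]
```

View pics/w67.png

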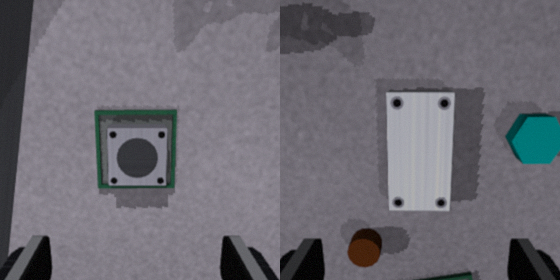

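The flange is in the square nest, at (137,157) in the left crop. I'll check its fit later. The plate is clear at (420,150), so it goes next, followed by an overall check.

```bash
python3 - <<'E'
from h import *
pick(.5951,-.2383,0,radians(16.7),.064,70)
place(.3875,-.3346,radians(26.8),.064)
f=shot('w8')
robot.goto([.45,.0,.35],[pi,0,radians(89)])
for n in['top','scene']:
    f=robot.grab_frame(n);cv2.imwrite(f'pics/{n}9.png',f['image'][:,:,::-1]);np.savez(f'pics/{n}9.npz',**f);p=cloud(f)
    m=((p[...,2]>.024)&(p[...,2]<.034)&(p[...,0]>.3)&(p[...,0]<.70)&(abs(p[...,1])<.45)).astype(np.uint8)
    k,l,st,ce=cv2.connectedComponentsWithStats(m)
    for j in range(1,k):
        if st[j,4]>60:
            q=p[l==j];r=cv2.minAreaRect((q[:,:2]*1000).astype(np.float32));print(n,ce[j].round(),np.round(np.median(q[:,2]),4),np.round(r[0],1),np.round(r[1],1),round(r[2],1),'z range',np.percentile(q[:,2],[5,95]).round(4))
say('')
a=cv2.imread('pics/w8.png')[20:300,180:460]
b=cv2.imread('pics/top9.png')[130:340,140:490]
cv2.imwrite('pics/fin.png',np.hstack([a,cv2.resize(b,(467,280))]))
E
```

```text
at 48.2 [ 0.5954 -0.2385  0.0128] open mm 84.9 grip 0.0 F [-0.3  0.6 -0.3]
gripped 48.5 [ 0.5955 -0.2387  0.0131] open mm 62.1 grip 79.47961449623108 F [-0.5 -0.9  3.9]
lifted 50.6 [ 0.5948 -0.2379  0.2489] open mm 62.2 grip 78.63195419311523 F [ 0.3 -1.  -3.7]
('down', True, 'expected z', np.float64(0.0153)) 54.0 [ 0.3878 -0.3347  0.016 ] open mm 62.2 grip 79.74652647972107 F [-0.6  0.8  5.8]
released 55.9 [ 0.3871 -0.3341  0.1992] open mm 84.9 grip 0.0 F [ 0.5 -0.2 -0.6]
top [238. 162.] 0.0287 [645.  229.4] [34.5 34.4] 5.6 z range [0.0252 0.0319]
top [459. 196.] 0.0263 [ 641.9 -344.8] [46.1 50. ] 78.2 z range [0.0244 0.0297]
top [179. 253.] 0.0282 [392.2 330.5] [58.6 58.4] 12.7 z range [0.025  0.0317]
top [401. 254.] 0.0262 [ 471.2 -214.6] [32.9 30.7] 52.2 z range [0.0243 0.0293]
top [447. 297.] 0.0283 [ 387.  -335.1] [119.7  64.9] 26.7 z range [0.0254 0.0317]
scene [425. 153.] 0.0282 [395.  332.1] [61.4 61.4] 13.9 z range [0.025  0.0311]
scene [175. 187.] 0.0277 [ 390.5 -334. ] [122.5  64.8] 26.5 z range [0.025  0.0304]
scene [310. 205.] 0.0282 [511.6  -9.6] [46.6 50.5] 30.8 z range [0.0254 0.0313]
scene [225. 206.] 0.0258 [ 474.9 -212.7] [31.5 32.9] 84.9 z range [0.0242 0.0286]
scene [422. 235.] 0.0284 [648.8 232. ] [35.9 34.3] 85.3 z range [0.0255 0.0313]
scene [171. 276.] 0.0255 [ 645.3 -343.8] [49.7 49.5] 22.5 z range [0.0242 0.0279]
 57.5 [ 0.4499 -0.0011  0.3498] open mm 84.7 grip 0.0 F [ 0.2 -0.2  0. ]
```

View pics/fin.png

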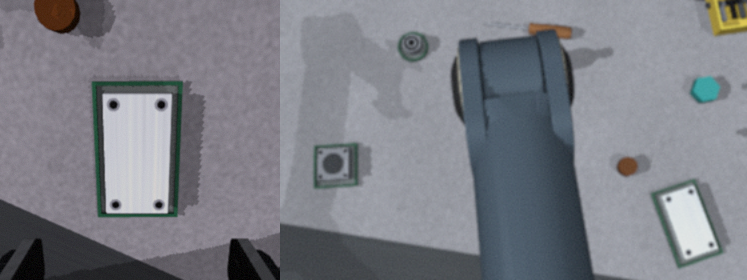

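View pics/scene9.png

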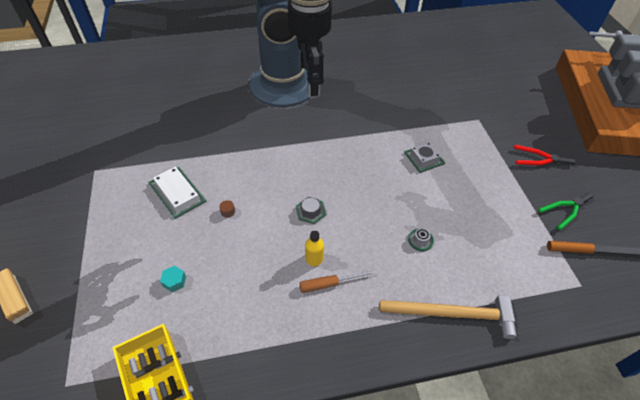

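All four parts are centred in their nests to within about 2 mm, with their tops at about 29 mm, so they lie flat on the nest floors. The bottle (314,250) and screwdriver (335,282) have not moved.

```bash
python3 -c "
from plant import robot
print(robot.close_job())"
```

```text
the job is handed in; nothing more can be done
None
```

I handed the job in at about 58 s: bearing, nut, flange and plate each lie flat in the nest of their own shape, all released, and the oil bottle and screwdriver are where they were.

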